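Sort the bench: tools in one tray, samples in the other

TASK

Sort the loose work into the two trays: lay both screwdrivers, the yellow and the red one, down inside the blue tray with handle and blade within its walls, and stand both capped vials, the blue-capped and the amber one, upright on the floor of the green tray. Leave everything else on the bench where it is.

Things in the scene. Friction and masses are not known exactly. Their poses are not given: they have to be found in the camera images.
- tool_tray: Tool tray: blue plastic open rectangular tray with straight walls, fixed to the bench. Outside 250 mm along its x, 170 mm along its y, 34 mm high; walls and floor 4 mm thick; the rim sticks out 5 mm all round, with a flat grip lug 18 mm out at each x end. Origin: centre of its underside; z up.
- vial_tray: Vial tray: green plastic open rectangular tray with straight walls, fixed to the bench. Outside 250 mm along its x, 170 mm along its y, 34 mm high; walls and floor 4 mm thick; the rim sticks out 5 mm all round, with a flat grip lug 18 mm out at each x end. Origin: centre of its underside; z up.
- flat_driver_handle (a point): Large flat screwdriver with a yellow handle. Lies on its side on the bench. Site at the centre of the handle, 14.5 mm above the bench; x runs along the tool from handle to blade. The handle, 98 mm long and 29 mm across, reaches 49 mm either way from here along x; overall length 200 mm. Grasp it across the handle from above.
- flat_driver_tip (a point): Tip of that screwdriver's blade, on the tool's axis, 150 mm from the handle's centre along its x. The blade is rigid, about 6 mm thick.
- small_driver_handle (a point): Small screwdriver with a red handle. Lies on its side on the bench. Site at the centre of the handle, 9 mm above the bench; x runs along the tool from handle to blade. The handle, 61 mm long and 18 mm across, reaches 30 mm either way from here along x; overall length 124 mm. Grasp it across the handle from above.
- small_driver_tip (a point): Tip of that screwdriver's blade, on the tool's axis, 94 mm from the handle's centre along its x. The blade is rigid, about 6 mm thick.
- blue_vial_center (a point): White vial: small closed bottle with a dark blue screw cap, standing upright on the bench, 52 mm tall: round body 28 mm across up to 44 mm, cap 21 mm across above. Site on its axis, 26 mm above its base; z points to the cap. Grasp it across the body from above.
- amber_vial_center (a point): Amber vial: small closed bottle with a black screw cap, standing upright on the bench, 52 mm tall: round body 27 mm across up to 44 mm, cap 21 mm across above. Site on its axis, 26 mm above its base; z points to the cap. Grasp it across the body from above.
- flat_driver: The large yellow-handled screwdriver as a whole; origin on its underside at mid-length, 50 mm along x from the handle's centre.
- small_driver: The small red-handled screwdriver as a whole; origin on its underside at mid-length, 31 mm along x from the handle's centre.
- blue_vial: The blue-capped vial as a whole; origin at the centre of its base.
- amber_vial: The amber vial as a whole; origin at the centre of its base.
- open_cup: Bystander, loose, to be left alone: clear open sample cup without a cap, 29 mm across, 32 mm tall; origin at the centre of its base.
- timer: Bystander, loose, to be left alone: small white digital timer, 62x68x20 mm; origin at the centre of its underside.
- tape_roll: Bystander, loose, to be left alone: roll of cream label tape lying flat, 69 mm across, 19 mm high; origin at the centre of its underside.
- red_bulb: Bystander, loose, to be left alone: red rubber pipette bulb, 92x54x53 mm; origin at the centre of its underside.
There are look-alikes about, which are no part of the job. What is shaped like the blue_vial but purple is not meant.

How it is judged (in metres and radians):
At the end, for the whole second after the job is handed in: Both screwdrivers lie inside the blue tray: handle centre and tip within its walls, under 50 mm above its underside. Both vials stand in the green tray within 11 degrees of upright, centres 22 to 40 mm above its underside. All four are still and released (x of flat_driver_handle in the frame of tool_tray between -0.119 and 0.119 m and y of flat_driver_handle in the frame of tool_tray between -0.079 and 0.079 m and z of flat_driver_handle in the frame of tool_tray between 0.005 and 0.05 m and x of flat_driver_tip in the frame of tool_tray between -0.1225 and 0.1225 m and y of flat_driver_tip in the frame of tool_tray between -0.0825 and 0.0825 m and z of flat_driver_tip in the frame of tool_tray between 0 and 0.05 m and linear speed of each of flat_driver, small_driver, blue_vial, amber_vial below 0.02 m/s and contact force between each of flat_driver, small_driver, blue_vial, amber_vial and the fingers below 0.05 N and x of small_driver_handle in the frame of tool_tray between -0.119 and 0.119 m and y of small_driver_handle in the frame of tool_tray between -0.079 and 0.079 m and z of small_driver_handle in the frame of tool_tray between 0.005 and 0.05 m and x of small_driver_tip in the frame of tool_tray between -0.1225 and 0.1225 m and y of small_driver_tip in the frame of tool_tray between -0.0825 and 0.0825 m and z of small_driver_tip in the frame of tool_tray between 0 and 0.05 m and x of blue_vial_center in the frame of vial_tray between -0.119 and 0.119 m and y of blue_vial_center in the frame of vial_tray between -0.079 and 0.079 m and z of blue_vial_center in the frame of vial_tray between 0.022 and 0.04 m and angle between each of blue_vial_center, amber_vial_center's own z axis and vertical below 0.2 rad and x of amber_vial_center in the frame of vial_tray between -0.119 and 0.119 m and y of amber_vial_center in the frame of vial_tray between -0.079 and 0.079 m and z of amber_vial_center in the frame of vial_tray between 0.022 and 0.04 m); the robot touches nothing.
It fails at once if the cup, timer, tape roll or bulb is moved by more than 3 cm (distance of any of open_cup, timer, tape_roll, red_bulb from where it was at the start of the episode above 0.03 m).
It also fails if it takes over 72 s, if anything falls off the work surface, if the arm or the gripper's body presses on something with over 40 N, if the wrist force passes 120 N, or if a joint passes its speed limit or range.

ROBOT

A 6-joint arm with a two-finger parallel gripper is mounted at the origin on a cart in front of the work surface, level with it; the furniture and walls round the work are solid. World frame = base frame: x ahead of the robot, y to its left, z up, the work surface at z = 0. Lengths are in mm, angles in degrees, forces in N, time in s.
With the tool pointing down it reaches from about 350 to 725 mm from the base axis. Payload 4.3 kg.
Tool frame: the origin (TCP) lies midway between the tips of the shut fingers; the grasp point (between the pads) lies ctrl.grip_depth behind it (ctrl.grip_depth is the distance from the TCP to the grasp point, in mm); z points along the fingers, y is the line along which they close (so a half turn about z gives the same grasp; the last joint's range is limited). The gripper opens to 85 mm and grips with 20 to 120 N. Pads are 22 mm wide; open, the fingers measure 114 mm over their backs; the gripper's body (76 mm by 85 mm) begins 54 mm behind the grasp point. The pads swing forward as they close: fully open they stand 13 mm farther back than shut.
Start: joints at [60.487, 21.618, 4.641, 73.018, 0, 83.68], TCP at [226.466, 528.564, 231.329] pointing down, gripper open.
Joint ranges: [-156.06, 156.06], [-48.1, 94.91], [-58.44, 69.94], [-101.28, 121.22], [-78.64, 73.56], [-180, 180]. Speed limits (degrees/s): [147.25, 147.25, 180, 180, 180, 180].

INTERFACE

Orientations are given as a 3x3 rotation matrix whose columns are the frame's x, y, z axes.
In Python, from bench import ctrl gives the robot as it stands.
- The arm moves only by the tool drive_tool, never from a script. Its argument "targets" is a list of rows, each an object with "linear": the shift along the tool's x, y, z in mm, a list of three; "turn": the turn about the tool's z in degrees; "grip": the closure in counts, from 0 (fully open) to 255 (shut). A call has 1 to 8 rows; each row shifts and turns the commanded pose from where the row before left it, along the tool's axes as they then stand; what a row does not reach is not made up. A row lasts 1/8 s, in which the tool goes at most 62.5 mm and 10.7 degrees, less where a joint would pass 70% of its speed; a pose out of reach is approached as far as the arm can. A call with a gripper value outside its range is refused whole. The fingers move at their own pace and stop on an object; the grip force is fixed at half the most. Time passes only in rows, so rows that do not move let the fingers close. It gives the time, the measured TCP pose, the force, the opening and the grip force at its end, in the units of the state.
- ctrl.state(): the state, without advancing time (a new reading comes with each control period).
- ctrl.camera(name): name is "scene" or "top" or "wrist"; returns a dict with "img" (400x640x3 uint8, red, green, blue), "range_z" (400x640 float32, mm along the optical axis (not along the pixel's ray), 0 where there is no reading), "mtx" (3x3 intrinsics, pixels), "extrinsics" (4x4, takes a point from camera to world coordinates). Camera axes: x right, y up, looking along -z (the intrinsics and any distortion apply to the point x, -y, -z); pixel columns grow to the right and rows downward; lengths in mm; the calibration is good to about 2 mm. The wrist camera is an equidistant fisheye: a pixel r from the principal point sees the ray r / f radians off the axis. A picture is of the moment at which its call begins.
- ctrl.hand_in(): hands the job in; it is judged then, once.
Trained networks look in a picture, given as the dict that the camera call returned (one of the last four; its "shot" number tells which), for a name from the list of things; names that differ only in an ending like _2 or _b are one class to them, and where a whole thing is asked for, a point or a joint stands for the part that bears it (a point fixed in the world has none). Each returns a list of dicts, best first, with "confidence" (0 to 1); they miss things now and then, are a little off and sometimes report something else, mostly with a low value. They report only what shows in the picture. A call takes as long as a camera call. They do not tell look-alikes from the thing itself.
- ctrl.silhouettes(name, picture): "pixels" (400x640 bool, what is visible of it) and "box" ([left, top, right, bottom] in pixels, round what is visible of it).
The state is a dict: "time": time; "q": joint angles; "qvel": joint speeds; "effort": joint torques, N m; "ee_pos": TCP position; "ee_rot": TCP orientation; "wrist_force": force on the tool from outside, world axes, zero at the start; "ft_torque": the same for the moment, N m; "gripper_width": opening from 0.0 (shut) to 1.0 (fully open); "gripper_force": force on a finger pad.
Only numpy, scipy, OpenCV 4.12 (cv2) and the standard library are available. Lean on these libraries where they do the work, as an engineer would, in place of code of your own. Each camera call takes 0.05 s, during which the arm holds its last target. There are 200 camera calls.

## Working session

There is one attempt and no reset: what is moved stays moved. The work goes in short steps, Python scripts to look and compute and a tool call to move; the robot and the scene stay as the last step left them, time stands still between calls to the robot, and variables do not carry over. Pictures are saved under pics/ and viewed, at most 10 in all, crops included, and the job is handed in when it is done.

Besides the shell and the picture viewer there is one more tool, called after ">>>" as a command line: name --argument value ..., lists and objects as JSON in quotes. drive_tool: Moves the arm, as the interface text tells. Its arguments: {"type":"object","properties":{"targets":{"type":"array"}},"required":["targets"]}

```bash
mkdir -p pics; ls; python3 - <<'E'
from bench import ctrl
import cv2,numpy as np
print(ctrl.grip_depth); s=ctrl.state(); print(s['time'],s['ee_pos'],s['ee_rot'],s['gripper_width'])
for n in ['top','scene']:
    c=ctrl.camera(n); cv2.imwrite(f'pics/{n}0.png',c['img'][:,:,::-1]); print(c['mtx'],c['extrinsics'],c.keys())
    if n=='top':
        np.savez('top0.npz',**{k:c[k] for k in ['img','range_z','mtx','extrinsics']})
        K=c['mtx'];E=c['extrinsics']
        for t in ['tool_tray','vial_tray','flat_driver','flat_driver_handle','flat_driver_tip','small_driver','small_driver_handle','blue_vial','amber_vial','open_cup','timer','tape_roll','red_bulb']:
            for d in ctrl.silhouettes(t,c)[:4]:
                m=d['pixels']&(c['range_z']>0); v,u=np.nonzero(m); z=c['range_z'][m]
                if not len(z): continue
                P=np.stack([(u-K[0,2])/K[0,0]*z,-(v-K[1,2])/K[1,1]*z,-z]); P=(E[:3,:3]@P+E[:3,3:]).T
                print(t,round(float(d['confidence']),2),np.round(d['box']),len(z),P.min(0).round(),P.max(0).round(),np.median(P,0).round())
E
```

```text
pics
18.700000000000003
0.0 [226.13371619 527.9422822  230.3465101 ] [[-9.19172157e-01  3.93854711e-01 -1.00597626e-03]
 [ 3.93855942e-01  9.19170373e-01 -1.82274519e-03]
 [ 2.06766792e-04 -2.07162636e-03 -9.99997833e-01]] 0.9954071222324541
[[508.98195592   0.         319.10899809]
 [  0.         508.98195592 202.28987619]
 [  0.           0.           1.        ]] [[ 2.32219317e-02  9.81360004e-01 -1.90770239e-01  3.58212873e+02]
 [-9.99535829e-01  1.90268166e-02 -2.37929984e-02 -1.53095975e+01]
 [-1.97197466e-02  1.91234209e-01  9.81346325e-01  1.40259098e+03]
 [ 0.00000000e+00  0.00000000e+00  0.00000000e+00  1.00000000e+00]] dict_keys(['img', 'range_z', 'mtx', 'extrinsics', 'shot'])
tool_tray 0.7 [178. 188. 252. 293.] 6471 [370. 202.  -8.] [657. 408.  42.] [512. 305.   4.]
vial_tray 0.7 [405. 191. 474. 300.] 6690 [ 374. -403.   -8.] [ 661. -210.   41.] [ 517. -308.    4.]
flat_driver 0.78 [340. 209. 365. 278.] 419 [421. -98.  -5.] [614. -45.  34.] [474. -69.  23.]
flat_driver_handle 0.77 [342. 208. 361. 281.] 347 [421. -95.  -5.] [613. -45.  34.] [465. -66.  24.]
flat_driver_han
[... 1371 characters left out ...]
 [788. -46.  -3.] [866.  31.  59.] [816.   0.  42.]
red_bulb 0.47 [342. 209. 363. 276.] 429 [ 424. -102.   -7.] [620. -45.  34.] [472. -69.  23.]
red_bulb 0.37 [376. 135. 398. 158.] 511 [ 762. -205.   -3.] [ 830. -136.   28.] [ 792. -170.   17.]
[[463.02893378   0.         317.38545238]
 [  0.         463.02893378 198.17508397]
 [  0.           0.           1.        ]] [[-9.04570195e-01  3.27114741e-01 -2.73402101e-01  3.26816560e+02]
 [-4.26304899e-01 -6.87852402e-01  5.87471877e-01  6.43977666e+02]
 [ 4.11041910e-03  6.47962206e-01  7.61661397e-01  8.89084890e+02]
 [ 0.00000000e+00  0.00000000e+00  0.00000000e+00  1.00000000e+00]] dict_keys(['img', 'range_z', 'mtx', 'extrinsics', 'shot'])
```

```bash
python3 - <<'E'
import cv2
a=cv2.imread('pics/top0.png')[115:315,165:485]
a=cv2.resize(a,(800,500),interpolation=cv2.INTER_CUBIC); cv2.imwrite('pics/top0c.png',a)
E
```

```text
(no output)
```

View pics/top0c.png

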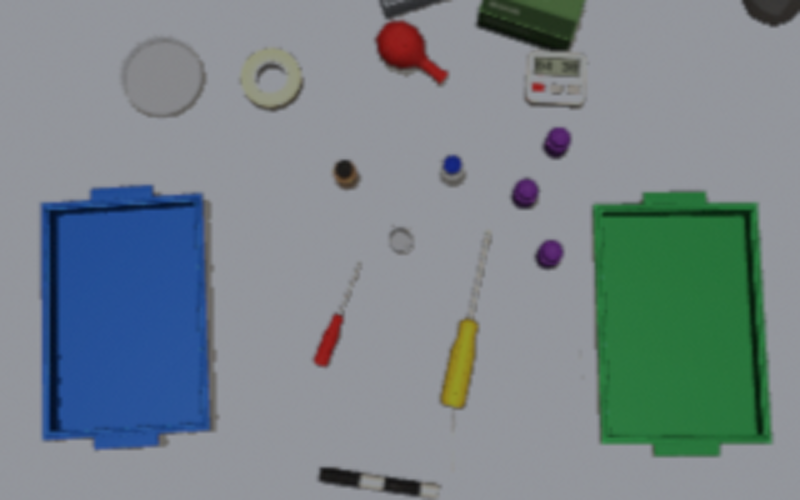

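The crop shows the blue-capped vial at full-image pixel (346,182), the amber vial at (303,184), the red driver at (294,250) and the yellow driver at (349,256), with its tip at (361,209).

Possible mix-ups:
- **Vials:** the purple-capped vials at (388,172), (375,192) and (385,217), and the clear cup at (325,211).
- **Drivers:** the pen at (317,307) and the red bulb at (326,134).

I choose by colour and shape. Next I measure precisely, and check the choice in one close crop.

```bash
cat > h.py <<'E'
import numpy as np,cv2
from bench import ctrl
def cloud(c,m):
    v,u=np.nonzero(m&(c['range_z']>0)); return proj(c,u,v,c['range_z'][v,u])
def proj(c,u,v,z):
    K=c['mtx'];E=c['extrinsics']
    return (E[:3,:3]@np.stack([(u-K[0,2])/K[0,0]*z,-(v-K[1,2])/K[1,1]*z,-z*np.ones_like(u,float)])+E[:3,3:]).T
def plane(c,m,h):
    v,u=np.nonzero(m); E=c['extrinsics']; P=proj(c,u,v,1.0)-E[:3,3]
    return E[:3,3]+P*((h-E[2,3])/P[:,2])[:,None]
def hsv(c,lo,hi,box):
    h=cv2.cvtColor(c['img'],cv2.COLOR_RGB2HSV); m=cv2.inRange(h,lo,hi)>0
    b=np.zeros_like(m); l,t,r,bt=box; b[t:bt,l:r]=1; return m&b
def go(x,y,yaw=None,s=None):
    "tool-frame shift to world x,y (tool down); yaw = world angle of the tool y axis, mod 180"
    s=s or ctrl.state(); R=s['ee_rot']; p=s['ee_pos']
    d=R.T@np.array([x-p[0],y-p[1],0]); cur=np.degrees(np.arctan2(R[1,1],R[0,1]))
    t=None if yaw is None else (cur-yaw+90)%180-90
    print('at',p.round(1),'yaw',round(cur,1),'shift x,y',d[:2].round(1),'turn',t,'z',p[2].round(1),'w',round(s['gripper_width'],2),'q6',s['q'][5].round(1))
E
python3 - <<'E'
from h import *
c=dict(np.load('top0.npz'))
def show(n,P): print(n,len(P),P.mean(0).round(1),P.min(0).round(),P.max(0).round())
for n,lo,hi,b,h in [('yel',(20,120,80),(35,255,255),(330,200,375,290),14.5),('red',(0,120,80),(10,255,255),(280,230,310,270),9),('bluecap',(105,120,50),(130,255,255),(335,168,357,195),48)]:
    m=hsv(c,lo,hi,b); P=plane(c,m,h); show(n,P)
    if n!='bluecap':
        w,V=np.linalg.eigh(np.cov(P[:,:2].T)); a=V[:,1]*np.sign(V[0,1]); t=(P[:,:2]-P[:,:2].mean(0))@a
        print(' axis',np.degrees(np.arctan2(a[1],a[0])),'ctr',P[:,:2].mean(0)+a*(t.min()+t.max())/2,np.ptp(t))
m=np.zeros((400,640),bool)
for n,b in [('bl',(335,168,357,197)),('am',(290,172,315,197)),('fd',(335,200,375,290)),('sd',(280,210,320,270))]:
    m[:]=0; m[b[1]:b[3],b[0]:b[2]]=1; P=cloud(c,m); Q=P[P[:,2]>(40 if n in('bl','am') else 10)]; show(n+' high',Q); 
for n,lo,hi,b in [('tool',(100,120,40),(125,255,255),(170,180,260,300)),('vialtray',(45,100,30),(80,255,255),(395,180,485,305))]:
    P=cloud(c,hsv(c,lo,hi,b)); Q=P[(P[:,2]>28)]; show(n,Q); print(cv2.minAreaRect(Q[:,:2].astype(np.float32)))
    F=P[abs(P[:,2]-4)<6]; print(cv2.minAreaRect(F[:,:2].astype(np.float32)))
go(475,75)
i=c['img'][160:285,280:400,::-1]; cv2.imwrite('pics/close.png',cv2.resize(i,None,fx=4.8,fy=4.8,interpolation=cv2.INTER_CUBIC))
E
```

```text
yel 300 [467.7 -65.6  14.5] [424. -82.  14.] [517. -48.  14.]
 axis -11.18570520233411 ctr [470.65787093 -66.18919036] 94.16826480938371
red 101 [491.5  78.6   9. ] [467.  66.   9.] [520.  92.   9.]
 axis -20.073792095380437 ctr [493.09490058  77.99748341] 56.33081561281431
bluecap 33 [683.9 -53.2  48. ] [676. -60.  48.] [693. -46.  48.]
bl high 54 [681.4 -54.1  50.5] [669. -66.  40.] [693. -41.  59.]
am high 55 [675.4  63.2  49. ] [665.  52.  40.] [686.  74.  55.]
fd high 422 [486.2 -70.2  22.4] [421. -98.  10.] [618. -45.  34.]
sd high 133 [498.7  74.2  14.9] [464.  45.  10.] [576.  91.  23.]
tool 1136 [509.8 305.1  33. ] [370. 202.  28.] [657. 397.  42.]
((513.9103393554688, 299.8595275878906), (284.39483642578125, 179.036376953125), 4.450150489807129)
((516.7272338867188, 303.2926025390625), (266.3795166015625, 159.726318359375), 4.674811363220215)
vialtray 1168 [ 518.6 -299.6   33.2] [ 378. -393.   28.] [ 661. -210.   41.]
((519.668212890625, -301.1363220214844), (281.476318359375, 178.1224822998047), 1.4993420839309692)
((526.5884399414062, -300.945068359375), (257.0625305175781, 168.5208740234375), 1.4540704488754272)
at [226.5 528.6 231.4] yaw 66.8 shift x,y [-407.1 -319.1] turn None z 231.4 w 1.0 q6 83.7
```

View pics/close.png

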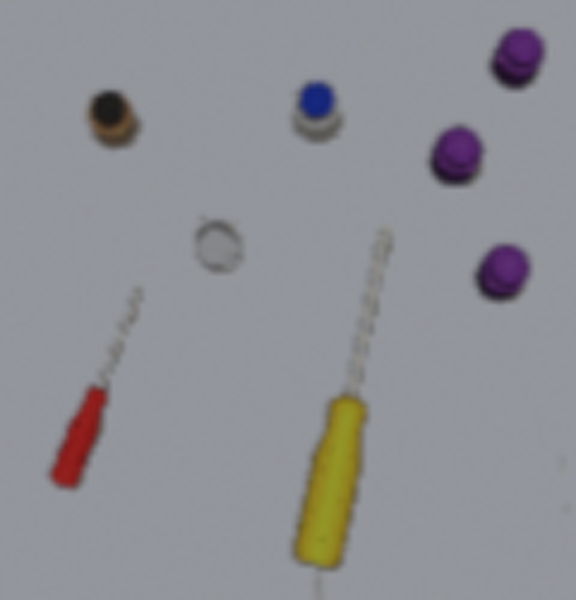

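The close crop confirms the choice: amber vial at crop (110,118), blue-capped vial at (317,110), and red and yellow drivers unmistakable. The purple vials on the right are not meant. I start with the red driver.

>>> drive_tool --targets '[{"linear": [-42,-31,0],"turn": 0,"grip": 0},{"linear": [-42,-31,0],"turn": 0,"grip": 0},{"linear": [-42,-31,0],"turn": 0,"grip": 0},{"linear": [-42,-31,0],"turn": 0,"grip": 0},{"linear": [-42,-31,0],"turn": 0,"grip": 0},{"linear": [-42,-31,0],"turn": 0,"grip": 0},{"linear": [-42,-31,0],"turn": 0,"grip": 0},{"linear": [-42,-31,0],"turn": 0,"grip": 0}]'

```text
time: 1.75
ee_pos: [438.4, 166.8, 231.6]
ee_rot: [[-0.919, 0.394, 0.001], [0.394, 0.919, 0.0], [-0.001, 0.001, -1.0]]
wrist_force: [0.7, 0.2, -0.3]
gripper_width: 1.001
gripper_force: 0.0
```

>>> drive_tool --targets '[{"linear": [-42,-31,20],"turn": 0,"grip": 60},{"linear": [-42,-31,20],"turn": 0,"grip": 90},{"linear": [0,0,40],"turn": -3.2,"grip": 90},{"linear": [0,0,40],"turn": 0,"grip": 90},{"linear": [0,0,0],"turn": 0,"grip": 90},{"linear": [0,0,0],"turn": 0,"grip": 90}]'

```text
time: 2.5
ee_pos: [491.2, 78.4, 112.6]
ee_rot: [[-0.94, 0.342, 0.001], [0.342, 0.94, 0.0], [-0.001, 0.001, -1.0]]
wrist_force: [0.9, 0.8, 0.6]
gripper_width: 0.641
gripper_force: 0.0
```

```bash
python3 - <<'E'
from h import *
go(491,78.5,70)
c=ctrl.camera('wrist'); cv2.imwrite('pics/w1.png',c['img'][:,:,::-1])
E
```

```text
at [491.2  78.4 112.6] yaw 70.0 shift x,y [0.2 0.1] turn 0.023116232999200292 z 112.6 w 0.64 q6 21.7
```

View pics/w1.png

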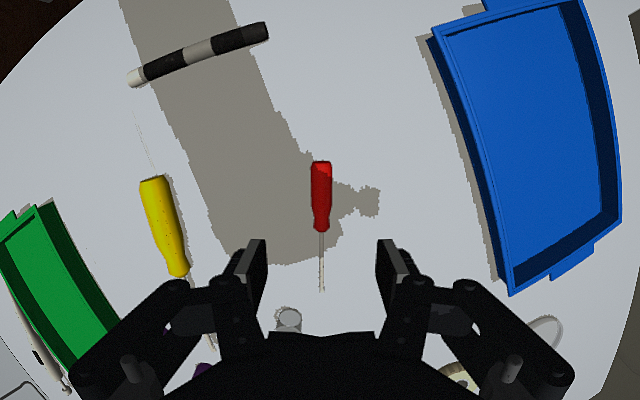

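The wrist picture shows the red handle at (321,195), aligned and midway between the fingers (250 and 390). Descending to grasp.

>>> drive_tool --targets '[{"linear": [0,0,40],"turn": 0,"grip": 90},{"linear": [0,0,40],"turn": 0,"grip": 90},{"linear": [0,0,30],"turn": 0,"grip": 90},{"linear": [0,0,0],"turn": 0,"grip": 255},{"linear": [0,0,0],"turn": 0,"grip": 255},{"linear": [0,0,0],"turn": 0,"grip": 255},{"linear": [0,0,0],"turn": 0,"grip": 255},{"linear": [0,0,0],"turn": 0,"grip": 255}]'

```text
time: 3.55
ee_pos: [492.7, 78.4, 3.6]
ee_rot: [[-0.94, 0.342, 0.005], [0.342, 0.94, 0.0], [-0.004, 0.002, -1.0]]
wrist_force: [-1.7, 0.5, 6.9]
gripper_width: 0.192
gripper_force: 60.2
```

>>> drive_tool --targets '[{"linear": [0,0,-40],"turn": 0,"grip": 255},{"linear": [0,0,-50],"turn": 0,"grip": 255},{"linear": [0,0,-30],"turn": 0,"grip": 255},{"linear": [0,0,0],"turn": 0,"grip": 255}]'

```text
time: 4.05
ee_pos: [493.5, 78.3, 125.0]
ee_rot: [[-0.94, 0.342, 0.008], [0.342, 0.94, 0.0], [-0.007, 0.003, -1.0]]
wrist_force: [1.2, -0.5, -0.4]
gripper_width: 0.189
gripper_force: 59.3
```

```bash
python3 - <<'E'
from h import *
# tray yaw 4.5: small handle at tray (-31,+35); turn last
a=np.radians(4.5);R=np.array([[np.cos(a),-np.sin(a)],[np.sin(a),np.cos(a)]])
p=R@[-31,38]+[514,302];print(p);go(*p,94.5)
p=R@[-50,-30]+[514,302];print('flat',p)
E
```

```text
[480.11411702 337.45062671]
at [493.5  78.3 125. ] yaw 70.0 shift x,y [101.1 238.9] turn -24.4874851221399 z 125.0 w 0.19 q6 21.7
flat [466.50790619 268.1695252 ]
```

>>> drive_tool --targets '[{"linear": [20,48,0],"turn": 0,"grip": 255},{"linear": [20,48,0],"turn": 0,"grip": 255},{"linear": [20,48,0],"turn": 0,"grip": 255},{"linear": [20,48,0],"turn": 0,"grip": 255},{"linear": [21,47,0],"turn": 0,"grip": 255},{"linear": [0,0,0],"turn": -8.2,"grip": 255},{"linear": [0,0,15],"turn": -8.2,"grip": 255},{"linear": [0,0,30],"turn": -8.1,"grip": 255}]'

```text
time: 5.05
ee_pos: [477.9, 338.1, 76.2]
ee_rot: [[-0.996, -0.084, 0.002], [-0.084, 0.996, 0.001], [-0.002, 0.001, -1.0]]
wrist_force: [-0.5, 1.1, 0.2]
gripper_width: 0.192
gripper_force: 59.3
```

>>> drive_tool --targets '[{"linear": [0,0,35],"turn": 0,"grip": 255},{"linear": [0,0,25],"turn": 0,"grip": 255},{"linear": [0,0,10],"turn": 0,"grip": 255},{"linear": [0,0,0],"turn": 0,"grip": 255},{"linear": [0,0,0],"turn": 0,"grip": 150},{"linear": [0,0,0],"turn": 0,"grip": 150},{"linear": [0,0,0],"turn": 0,"grip": 150}]'

```text
time: 5.92
ee_pos: [477.3, 337.3, 6.1]
ee_rot: [[-0.997, -0.079, -0.0], [-0.079, 0.997, 0.0], [0.0, 0.0, -1.0]]
wrist_force: [-0.3, 0.7, -0.2]
gripper_width: 0.411
gripper_force: 0.0
```

>>> drive_tool --targets '[{"linear": [0,0,-30],"turn": 0,"grip": 150},{"linear": [0,0,-50],"turn": 0,"grip": 150},{"linear": [0,0,-50],"turn": 0,"grip": 90},{"linear": [0,0,0],"turn": 0,"grip": 90}]'

```text
time: 6.42
ee_pos: [480.5, 339.2, 141.1]
ee_rot: [[-0.997, -0.079, 0.008], [-0.079, 0.997, 0.005], [-0.009, 0.004, -1.0]]
wrist_force: [1.6, 0.4, -0.5]
gripper_width: 0.646
gripper_force: 0.0
```

```bash
python3 - <<'E'
from h import *
go(469.5,-66,78.8)
c=ctrl.camera('wrist'); cv2.imwrite('pics/w2.png',c['img'][:,:,::-1])
E
```

```text
at [480.5 339.2 141.1] yaw 94.5 shift x,y [  42.8 -403. ] turn 15.707046350529964 z 141.1 w 0.65 q6 24.5
```

View pics/w2.png

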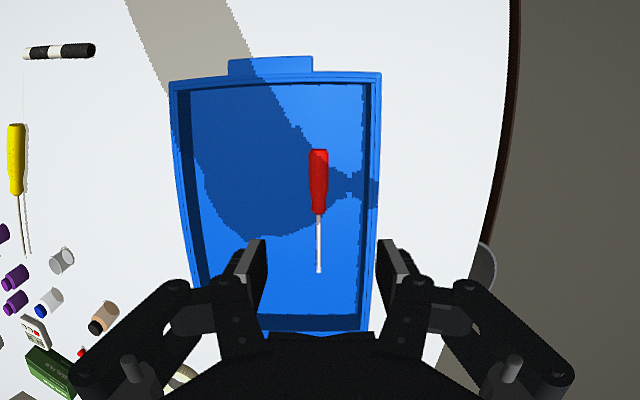

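The red driver lies fully inside the blue tray, handle at (318,180) and tip at (318,270). Next is the yellow one.

>>> drive_tool --targets '[{"linear": [6,-50,0],"turn": 0,"grip": 50},{"linear": [6,-50,0],"turn": 0,"grip": 50},{"linear": [6,-50,0],"turn": 0,"grip": 50},{"linear": [5,-50,0],"turn": 0,"grip": 50},{"linear": [5,-50,0],"turn": 0,"grip": 50},{"linear": [5,-51,0],"turn": 0,"grip": 50},{"linear": [5,-51,0],"turn": 0,"grip": 50},{"linear": [5,-51,0],"turn": 0,"grip": 50}]'

```text
time: 7.48
ee_pos: [464.6, -69.1, 134.6]
ee_rot: [[-0.997, -0.079, -0.003], [-0.079, 0.997, 0.001], [0.003, 0.001, -1.0]]
wrist_force: [1.5, 0.8, 0.8]
gripper_width: 0.802
gripper_force: 0.0
```

>>> drive_tool --targets '[{"linear": [0,0,0],"turn": 7.9,"grip": 50},{"linear": [0,0,20],"turn": 7.8,"grip": 50},{"linear": [0,0,20],"turn": 0,"grip": 50},{"linear": [0,0,0],"turn": 0,"grip": 50}]'

```text
time: 7.98
ee_pos: [463.2, -67.1, 93.6]
ee_rot: [[-0.981, 0.194, -0.006], [0.194, 0.981, 0.002], [0.006, 0.001, -1.0]]
wrist_force: [-1.0, 0.6, -0.6]
gripper_width: 0.804
gripper_force: 0.0
```

```bash
python3 - <<'E'
from h import *
go(469.5,-66,78.8)
E
```

```text
at [463.2 -67.1  93.6] yaw 78.8 shift x,y [-5.9  2.3] turn 0.0005086922722341569 z 93.6 w 0.8 q6 -4.8
```

>>> drive_tool --targets '[{"linear": [-6,2,40],"turn": 0,"grip": 50},{"linear": [0,0,35],"turn": 0,"grip": 50},{"linear": [0,0,14],"turn": 0,"grip": 50},{"linear": [0,0,0],"turn": 0,"grip": 255},{"linear": [0,0,0],"turn": 0,"grip": 255},{"linear": [0,0,0],"turn": 0,"grip": 255},{"linear": [0,0,0],"turn": 0,"grip": 255},{"linear": [0,0,0],"turn": 0,"grip": 255}]'

```text
time: 8.98
ee_pos: [473.8, -67.4, 8.8]
ee_rot: [[-0.981, 0.194, 0.003], [0.194, 0.981, -0.001], [-0.003, -0.0, -1.0]]
wrist_force: [-2.0, -0.8, 6.4]
gripper_width: 0.322
gripper_force: 59.8
```

>>> drive_tool --targets '[{"linear": [0,0,-40],"turn": 0,"grip": 255},{"linear": [0,0,-50],"turn": 0,"grip": 255},{"linear": [0,0,-30],"turn": 0,"grip": 255},{"linear": [0,0,0],"turn": 0,"grip": 255}]'

```text
time: 9.48
ee_pos: [474.7, -67.6, 130.2]
ee_rot: [[-0.981, 0.194, 0.006], [0.194, 0.981, -0.002], [-0.007, -0.0, -1.0]]
wrist_force: [0.4, -0.4, -0.9]
gripper_width: 0.322
gripper_force: 59.4
```

```bash
python3 - <<'E'
from h import *
go(466.5,268,94.5)
E
```

```text
at [474.7 -67.6 130.2] yaw 78.8 shift x,y [ 73.2 327.7] turn -15.69143571598589 z 130.2 w 0.32 q6 -4.5
```

>>> drive_tool --targets '[{"linear": [10,47,0],"turn": 0,"grip": 255},{"linear": [10,47,0],"turn": 0,"grip": 255},{"linear": [10,47,0],"turn": 0,"grip": 255},{"linear": [10,47,0],"turn": 0,"grip": 255},{"linear": [10,47,0],"turn": 0,"grip": 255},{"linear": [10,47,0],"turn": -5,"grip": 255},{"linear": [10,46,0],"turn": -5,"grip": 255},{"linear": [0,0,0],"turn": -5.7,"grip": 255}]'

```text
time: 10.48
ee_pos: [461.8, 270.8, 125.7]
ee_rot: [[-0.996, -0.087, -0.002], [-0.087, 0.996, 0.0], [0.002, 0.0, -1.0]]
wrist_force: [-0.1, -0.3, -1.2]
gripper_width: 0.325
gripper_force: 59.6
```

```bash
python3 - <<'E'
from h import *
go(470,268,94.5)
E
```

```text
at [461.8 270.8 125.7] yaw 95.0 shift x,y [-7.9 -3.5] turn 0.466571315284952 z 125.7 w 0.33 q6 18.6
```

>>> drive_tool --targets '[{"linear": [-8,-3,30],"turn": 0,"grip": 255},{"linear": [0,0,40],"turn": 0,"grip": 255},{"linear": [0,0,30],"turn": 0,"grip": 255},{"linear": [0,0,12],"turn": 0,"grip": 255},{"linear": [0,0,0],"turn": 0,"grip": 255},{"linear": [0,0,0],"turn": 0,"grip": 120},{"linear": [0,0,0],"turn": 0,"grip": 120},{"linear": [0,0,0],"turn": 0,"grip": 120}]'

```text
time: 11.48
ee_pos: [471.9, 265.9, 15.8]
ee_rot: [[-0.997, -0.079, 0.001], [-0.079, 0.997, 0.0], [-0.001, 0.0, -1.0]]
wrist_force: [0.4, -0.4, -0.2]
gripper_width: 0.529
gripper_force: 0.0
```

>>> drive_tool --targets '[{"linear": [0,0,-30],"turn": 0,"grip": 120},{"linear": [0,0,-50],"turn": 0,"grip": 120},{"linear": [0,0,-50],"turn": 0,"grip": 90},{"linear": [0,0,0],"turn": 0,"grip": 60}]'

```text
time: 11.98
ee_pos: [474.9, 267.2, 150.2]
ee_rot: [[-0.997, -0.079, 0.009], [-0.079, 0.997, 0.004], [-0.009, 0.003, -1.0]]
wrist_force: [0.7, 0.2, -0.3]
gripper_width: 0.769
gripper_force: 0.0
```

```bash
python3 - <<'E'
from h import *
go(677,63,90)
c=ctrl.camera('wrist'); cv2.imwrite('pics/w3.png',c['img'][:,:,::-1])
E
```

```text
at [474.9 267.2 150.2] yaw 94.5 shift x,y [-185.4 -219.5] turn 4.510713248832801 z 150.2 w 0.77 q6 18.2
```

View pics/w3.png

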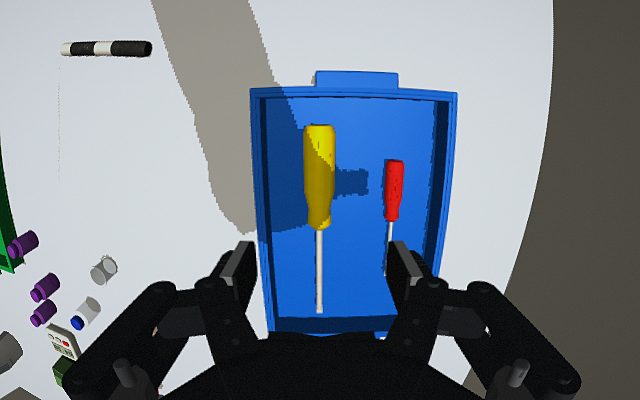

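Both drivers lie inside the blue tray, the yellow with handle at (319,175) and tip at (319,312), short of the far wall. Next, the amber vial.

>>> drive_tool --targets '[{"linear": [-31,-36.5,0],"turn": 0,"grip": 50},{"linear": [-31,-36.5,0],"turn": 0,"grip": 50},{"linear": [-31,-36.5,0],"turn": 0,"grip": 50},{"linear": [-31,-36.5,0],"turn": 0,"grip": 50},{"linear": [-31,-36.5,0],"turn": 0,"grip": 50},{"linear": [-30,-37,0],"turn": 0,"grip": 50},{"linear": [0,0,0],"turn": 4.5,"grip": 50},{"linear": [0,0,0],"turn": 0,"grip": 50}]'

```text
time: 13.02
ee_pos: [672.3, 60.9, 143.1]
ee_rot: [[-1.0, -0.0, -0.003], [-0.0, 1.0, 0.0], [0.003, 0.0, -1.0]]
wrist_force: [-0.9, 1.0, -0.2]
gripper_width: 0.802
gripper_force: 0.0
```

```bash
python3 - <<'E'
from h import *
go(677,63.3,90)
c=ctrl.camera('wrist'); cv2.imwrite('pics/w4.png',c['img'][:,:,::-1])
E
```

```text
at [672.3  60.9 143.1] yaw 90.0 shift x,y [-4.7  2.4] turn 0.0015345033405935737 z 143.1 w 0.8 q6 -0.2
```

View pics/w4.png

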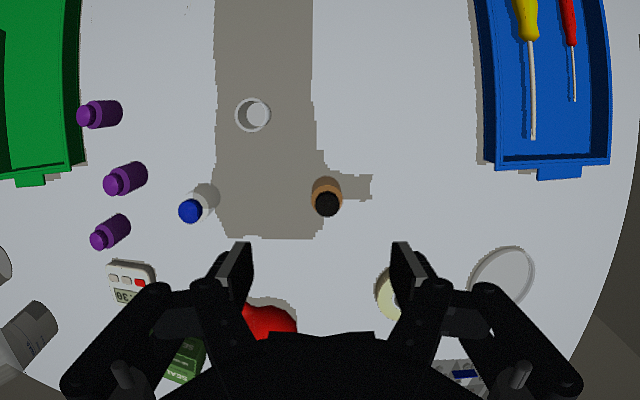

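The picture shows the amber vial at (327,200), slightly right of the finger midline at 320, which matches the computed 2–3 mm correction.

>>> drive_tool --targets '[{"linear": [-5,3,20],"turn": 0,"grip": 50},{"linear": [0,0,40],"turn": 0,"grip": 50},{"linear": [0,0,40],"turn": 0,"grip": 50},{"linear": [0,0,29],"turn": 0,"grip": 50},{"linear": [0,0,0],"turn": 0,"grip": 50},{"linear": [0,0,0],"turn": 0,"grip": 255},{"linear": [0,0,0],"turn": 0,"grip": 255},{"linear": [0,0,0],"turn": 0,"grip": 255}]'

```text
time: 14.08
ee_pos: [679.7, 64.7, 18.4]
ee_rot: [[-1.0, -0.0, 0.004], [-0.0, 1.0, 0.0], [-0.004, 0.0, -1.0]]
wrist_force: [-0.7, -0.0, 5.4]
gripper_width: 0.293
gripper_force: 59.0
```

>>> drive_tool --targets '[{"linear": [0,0,0],"turn": 0,"grip": 255},{"linear": [0,0,0],"turn": 0,"grip": 255},{"linear": [0,0,-40],"turn": 0,"grip": 255},{"linear": [0,0,-50],"turn": 0,"grip": 255},{"linear": [0,0,-40],"turn": 0,"grip": 255},{"linear": [0,0,0],"turn": 0,"grip": 255}]'

```text
time: 14.82
ee_pos: [681.2, 64.3, 151.4]
ee_rot: [[-1.0, -0.0, 0.009], [-0.0, 1.0, -0.0], [-0.009, -0.0, -1.0]]
wrist_force: [0.7, -0.6, -1.6]
gripper_width: 0.293
gripper_force: 59.0
```

```bash
python3 - <<'E'
from h import *
go(475,-303,90)
E
```

```text
at [681.2  64.3 151.4] yaw 90.0 shift x,y [ 206.2 -367.3] turn 0.003895502880084223 z 151.4 w 0.29 q6 0.1
```

>>> drive_tool --targets '[{"linear": [26,-46,0],"turn": 0,"grip": 255},{"linear": [26,-46,0],"turn": 0,"grip": 255},{"linear": [26,-46,0],"turn": 0,"grip": 255},{"linear": [26,-46,0],"turn": 0,"grip": 255},{"linear": [26,-46,0],"turn": 0,"grip": 255},{"linear": [26,-46,0],"turn": 0,"grip": 255},{"linear": [26,-46,0],"turn": 0,"grip": 255},{"linear": [24,-45,0],"turn": 0,"grip": 255}]'

```text
time: 15.82
ee_pos: [470.5, -303.6, 145.3]
ee_rot: [[-1.0, 0.0, -0.001], [0.0, 1.0, 0.001], [0.001, 0.001, -1.0]]
wrist_force: [-0.2, 0.4, 0.8]
gripper_width: 0.29
gripper_force: 59.0
```

>>> drive_tool --targets '[{"linear": [0,0,40],"turn": 0,"grip": 255},{"linear": [0,0,40],"turn": 0,"grip": 255},{"linear": [0,0,20],"turn": 0,"grip": 255},{"linear": [0,0,10],"turn": 0,"grip": 255},{"linear": [0,0,0],"turn": 0,"grip": 255},{"linear": [0,0,0],"turn": 0,"grip": 255}]'

```text
time: 16.58
ee_pos: [472.9, -303.0, 37.2]
ee_rot: [[-1.0, -0.0, 0.001], [-0.0, 1.0, -0.001], [-0.001, -0.001, -1.0]]
wrist_force: [0.1, 0.1, -0.5]
gripper_width: 0.29
gripper_force: 59.0
```

```bash
python3 - <<'E'
from h import *
go(475,-303,90)
print(ctrl.state()['wrist_force'])
c=ctrl.camera('scene')
i=c['img'][:,:,::-1]; cv2.imwrite('pics/s5.png',i)
E
```

```text
at [ 472.9 -303.    37.2] yaw 90.0 shift x,y [-2.1  0. ] turn 0.01624843712936297 z 37.2 w 0.29 q6 -39.1
[ 0.08324944  0.12215157 -0.51381293]
```

View pics/s5.png

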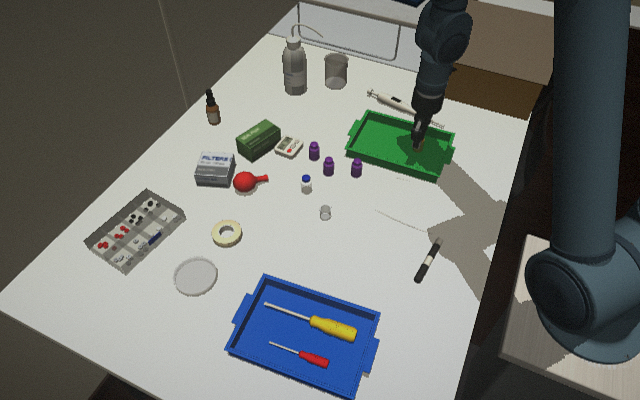

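Scene picture: both drivers lie inside the blue tray, yellow at (310,322) and red at (300,355). The gripper holds the amber vial over the green tray at (417,145). I lower gently while watching the force.

>>> drive_tool --targets '[{"linear": [0,0,8],"turn": 0,"grip": 255},{"linear": [0,0,3],"turn": 0,"grip": 255},{"linear": [0,0,0],"turn": 0,"grip": 255},{"linear": [0,0,0],"turn": 0,"grip": 255}]'

```text
time: 17.12
ee_pos: [472.2, -302.6, 25.3]
ee_rot: [[-1.0, -0.0, 0.0], [-0.0, 1.0, 0.0], [-0.0, 0.0, -1.0]]
wrist_force: [0.9, 0.8, -0.4]
gripper_width: 0.292
gripper_force: 59.0
```

>>> drive_tool --targets '[{"linear": [0,0,2],"turn": 0,"grip": 255},{"linear": [0,0,0],"turn": 0,"grip": 255},{"linear": [0,0,0],"turn": 0,"grip": 255}]'

```text
time: 17.5
ee_pos: [472.2, -302.5, 23.3]
ee_rot: [[-1.0, -0.0, 0.0], [-0.0, 1.0, 0.0], [-0.0, 0.0, -1.0]]
wrist_force: [0.3, 0.8, 0.5]
gripper_width: 0.287
gripper_force: 59.0
```

>>> drive_tool --targets '[{"linear": [0,0,1.5],"turn": 0,"grip": 255},{"linear": [0,0,0],"turn": 0,"grip": 255},{"linear": [0,0,0],"turn": 0,"grip": 255}]'

```text
time: 17.88
ee_pos: [472.4, -302.7, 22.4]
ee_rot: [[-1.0, -0.0, 0.001], [-0.0, 1.0, -0.0], [-0.001, -0.0, -1.0]]
wrist_force: [-1.5, 0.8, 6.3]
gripper_width: 0.289
gripper_force: 59.6
```

>>> drive_tool --targets '[{"linear": [0,0,1.5],"turn": 0,"grip": 255},{"linear": [0,0,0],"turn": 0,"grip": 255},{"linear": [0,0,0],"turn": 0,"grip": 255}]'

```text
time: 18.25
ee_pos: [472.5, -302.7, 22.2]
ee_rot: [[-1.0, -0.0, 0.001], [-0.0, 1.0, -0.001], [-0.001, -0.001, -1.0]]
wrist_force: [-3.4, 2.6, 16.2]
gripper_width: 0.29
gripper_force: 60.8
```

Contact at 22.4. I back off the preload and release.

>>> drive_tool --targets '[{"linear": [0,0,-1.5],"turn": 0,"grip": 255},{"linear": [0,0,0],"turn": 0,"grip": 255},{"linear": [0,0,0],"turn": 0,"grip": 90},{"linear": [0,0,0],"turn": 0,"grip": 90},{"linear": [0,0,0],"turn": 0,"grip": 90},{"linear": [0,0,0],"turn": 0,"grip": 90},{"linear": [0,0,-20],"turn": 0,"grip": 90},{"linear": [0,0,-50],"turn": 0,"grip": 90}]'

```text
time: 19.25
ee_pos: [470.1, -300.9, 89.9]
ee_rot: [[-1.0, -0.0, -0.005], [-0.0, 1.0, 0.004], [0.005, 0.004, -1.0]]
wrist_force: [0.3, -0.3, 0.4]
gripper_width: 0.649
gripper_force: 0.0
```

>>> drive_tool --targets '[{"linear": [0,0,-50],"turn": 0,"grip": 50},{"linear": [-26,31,0],"turn": 0,"grip": 50},{"linear": [-26,31,0],"turn": 0,"grip": 50},{"linear": [-26,31,0],"turn": 0,"grip": 50},{"linear": [-26,31,0],"turn": 0,"grip": 50},{"linear": [-26,31,0],"turn": 0,"grip": 50},{"linear": [-26,31,0],"turn": 0,"grip": 50},{"linear": [-26,31,0],"turn": 0,"grip": 50}]'

```text
time: 20.25
ee_pos: [654.8, -84.5, 141.6]
ee_rot: [[-1.0, -0.0, -0.0], [-0.0, 1.0, 0.0], [0.0, 0.0, -1.0]]
wrist_force: [0.5, -0.5, 0.3]
gripper_width: 0.806
gripper_force: 0.0
```

>>> drive_tool --targets '[{"linear": [-26,31,0],"turn": 0,"grip": 50},{"linear": [0,0,0],"turn": 0,"grip": 50},{"linear": [0,0,0],"turn": 0,"grip": 50},{"linear": [0,0,0],"turn": 0,"grip": 50}]'

```text
time: 20.75
ee_pos: [679.4, -55.6, 141.8]
ee_rot: [[-1.0, 0.001, -0.001], [0.001, 1.0, -0.0], [0.001, -0.0, -1.0]]
wrist_force: [-0.1, -0.4, -0.1]
gripper_width: 0.803
gripper_force: 0.0
```

```bash
python3 - <<'E'
from h import *
go(683.5,-53.7,90)
c=ctrl.camera('wrist'); cv2.imwrite('pics/w6.png',c['img'][:,:,::-1])
E
```

```text
at [679.4 -55.6 141.8] yaw 89.9 shift x,y [-4.1  1.9] turn -0.07063745257946152 z 141.8 w 0.8 q6 -9.9
```

View pics/w6.png

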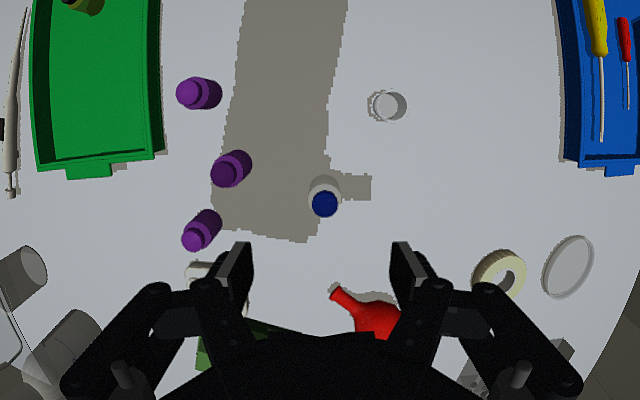

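The blue-capped vial is at (324,200), nearly midway between the fingers. The amber vial stands in the green tray at the top-left, partly cut off, so I will check it later. Grasping.

>>> drive_tool --targets '[{"linear": [-4,2,20],"turn": 0,"grip": 50},{"linear": [0,0,40],"turn": 0,"grip": 50},{"linear": [0,0,40],"turn": 0,"grip": 50},{"linear": [0,0,29],"turn": 0,"grip": 50},{"linear": [0,0,0],"turn": 0,"grip": 50},{"linear": [0,0,0],"turn": 0,"grip": 255},{"linear": [0,0,0],"turn": 0,"grip": 255},{"linear": [0,0,0],"turn": 0,"grip": 255}]'

```text
time: 21.8
ee_pos: [686.0, -52.9, 15.2]
ee_rot: [[-1.0, -0.0, 0.004], [-0.0, 1.0, -0.001], [-0.004, -0.001, -1.0]]
wrist_force: [-0.3, 0.3, 5.5]
gripper_width: 0.302
gripper_force: 59.4
```

>>> drive_tool --targets '[{"linear": [0,0,0],"turn": 0,"grip": 255},{"linear": [0,0,0],"turn": 0,"grip": 255},{"linear": [0,0,-40],"turn": 0,"grip": 255},{"linear": [0,0,-50],"turn": 0,"grip": 255},{"linear": [0,0,-40],"turn": 0,"grip": 255},{"linear": [0,0,0],"turn": 0,"grip": 255}]'

```text
time: 22.55
ee_pos: [687.3, -53.0, 148.2]
ee_rot: [[-1.0, -0.0, 0.009], [-0.0, 1.0, -0.002], [-0.009, -0.002, -1.0]]
wrist_force: [1.0, 1.2, -0.7]
gripper_width: 0.304
gripper_force: 59.0
```

```bash
python3 - <<'E'
from h import *
go(565,-303,90)
E
```

```text
at [687.3 -53.  148.2] yaw 90.0 shift x,y [ 122.4 -250. ] turn 0.016229104124093396 z 148.2 w 0.3 q6 -9.7
```

>>> drive_tool --targets '[{"linear": [24,-50,0],"turn": 0,"grip": 255},{"linear": [24,-50,0],"turn": 0,"grip": 255},{"linear": [24,-50,0],"turn": 0,"grip": 255},{"linear": [24,-50,0],"turn": 0,"grip": 255},{"linear": [24,-50,0],"turn": 0,"grip": 255},{"linear": [0,0,0],"turn": 0,"grip": 255},{"linear": [0,0,40],"turn": 0,"grip": 255},{"linear": [0,0,40],"turn": 0,"grip": 255}]'

```text
time: 23.55
ee_pos: [564.5, -301.9, 61.7]
ee_rot: [[-1.0, -0.001, 0.001], [-0.001, 1.0, 0.0], [-0.001, 0.0, -1.0]]
wrist_force: [0.4, -0.3, 0.3]
gripper_width: 0.305
gripper_force: 59.1
```

>>> drive_tool --targets '[{"linear": [0,0,20],"turn": 0,"grip": 255},{"linear": [0,0,15],"turn": 0,"grip": 255},{"linear": [0,0,3],"turn": 0,"grip": 255},{"linear": [0,0,0],"turn": 0,"grip": 255},{"linear": [0,0,0],"turn": 0,"grip": 255}]'

```text
time: 24.18
ee_pos: [565.1, -303.1, 26.0]
ee_rot: [[-1.0, -0.0, 0.002], [-0.0, 1.0, -0.001], [-0.002, -0.001, -1.0]]
wrist_force: [0.3, 0.0, 0.3]
gripper_width: 0.3
gripper_force: 59.1
```

>>> drive_tool --targets '[{"linear": [0,0,4],"turn": 0,"grip": 255},{"linear": [0,0,1.5],"turn": 0,"grip": 255},{"linear": [0,0,0],"turn": 0,"grip": 255},{"linear": [0,0,0],"turn": 0,"grip": 255}]'

```text
time: 24.68
ee_pos: [564.1, -302.6, 19.3]
ee_rot: [[-1.0, -0.0, -0.0], [-0.0, 1.0, 0.0], [0.0, 0.0, -1.0]]
wrist_force: [-0.2, -0.4, -1.3]
gripper_width: 0.308
gripper_force: 59.2
```

>>> drive_tool --targets '[{"linear": [0,0,1.5],"turn": 0,"grip": 255},{"linear": [0,0,0],"turn": 0,"grip": 255},{"linear": [0,0,0],"turn": 0,"grip": 255}]'

```text
time: 25.05
ee_pos: [564.2, -302.6, 19.2]
ee_rot: [[-1.0, -0.0, 0.0], [-0.0, 1.0, -0.0], [-0.0, -0.0, -1.0]]
wrist_force: [-3.9, 2.3, 8.9]
gripper_width: 0.303
gripper_force: 60.1
```

Contact at the expected 19.2. Releasing and retreating.

>>> drive_tool --targets '[{"linear": [0,0,-1],"turn": 0,"grip": 255},{"linear": [0,0,0],"turn": 0,"grip": 255},{"linear": [0,0,0],"turn": 0,"grip": 90},{"linear": [0,0,0],"turn": 0,"grip": 90},{"linear": [0,0,0],"turn": 0,"grip": 90},{"linear": [0,0,0],"turn": 0,"grip": 90},{"linear": [0,0,-20],"turn": 0,"grip": 90},{"linear": [0,0,-50],"turn": 0,"grip": 90}]'

```text
time: 26.05
ee_pos: [561.8, -301.0, 86.4]
ee_rot: [[-1.0, -0.0, -0.006], [-0.0, 1.0, 0.004], [0.006, 0.004, -1.0]]
wrist_force: [0.9, 0.0, 0.4]
gripper_width: 0.652
gripper_force: 0.0
```

>>> drive_tool --targets '[{"linear": [0,0,-50],"turn": 0,"grip": 90},{"linear": [10,50,-20],"turn": 0,"grip": 90},{"linear": [10,50,0],"turn": 0,"grip": 90},{"linear": [10,50,0],"turn": 0,"grip": 90},{"linear": [10,50,0],"turn": 0,"grip": 90},{"linear": [10,50,0],"turn": 0,"grip": 90},{"linear": [0,0,0],"turn": 0,"grip": 90},{"linear": [0,0,0],"turn": 0,"grip": 90}]'

```text
time: 27.05
ee_pos: [514.4, -52.8, 159.0]
ee_rot: [[-1.0, -0.0, 0.001], [-0.0, 1.0, -0.001], [-0.001, -0.001, -1.0]]
wrist_force: [0.3, 0.4, 0.2]
gripper_width: 0.649
gripper_force: 0.0
```

```bash
python3 - <<'E'
from h import *
c=ctrl.camera('top'); s=ctrl.camera('scene')
a=cv2.resize(c['img'][115:315,165:485,::-1],(800,500),interpolation=cv2.INTER_CUBIC)
b=cv2.resize(s['img'][100:190,330:470,::-1],None,fx=2,fy=2,interpolation=cv2.INTER_CUBIC)
a[320:500,210:490]=b
cv2.imwrite('pics/end.png',a)
P=plane(c,hsv(c,(20,120,80),(35,255,255),(170,180,260,300)),18); print('yel',P.mean(0),P.min(0),P.max(0))
E
```

```text
yel [465.29039304 264.54250937  18.        ] [421.91872585 249.6255464   18.        ] [517.1992403  277.46972516  18.        ]
```

View pics/end.png

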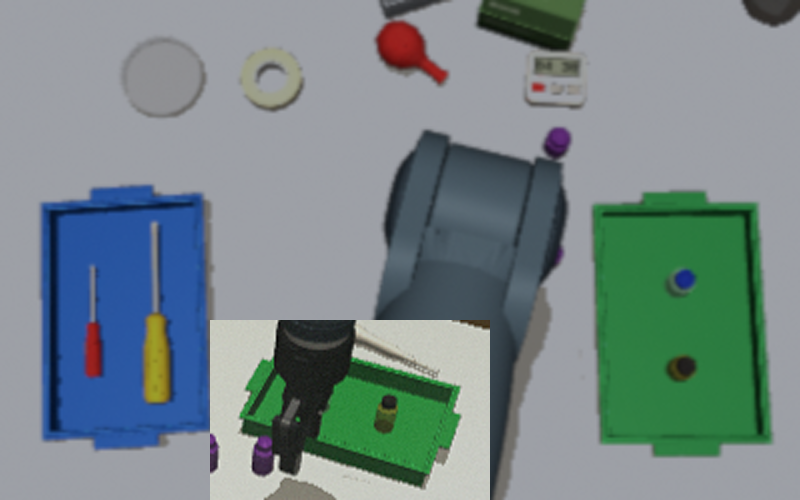

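The final picture shows both drivers inside the blue tray at (93,320) and (155,310). Both vials stand upright in the green tray at (682,282) and (682,368), and the bystanders it shows (bulb, timer, tape roll) are where they were. The arm hides the cup. Handing in.

```bash
python3 -c "
from bench import ctrl
print(ctrl.hand_in())"
```

```text
the job is handed in; nothing more can be done
None
```

I handed the job in at about 27 s: both screwdrivers lie inside the blue tray and both vials stand upright in the green tray; the bulb, timer and tape roll look unmoved, but the arm hid the cup in the last picture, and no verdict came back.

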